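Break down the tester tooling stacks

TASK

Take the two stacks of tester tooling apart and put every part away: the round flange flat in the round tray, the square plate flat in the square tray and the oblong block flat in the oblong tray. Load the two turned pins upright into the clear tube magazine, the hollow sleeve first so that it is at the bottom and the shorter solid plug resting on top of it. Do not tip the flange, the plate or the block over.

Things in the scene. Friction and masses are not known exactly. Their poses are not given: they have to be found in the camera images.
- flange: Round aluminium flange disc, 62 mm in diameter and 20 mm thick, with a ring of small holes and a dark centre bore. About 0.16 kg. Lies flat on the bench as the bottom of one stack, with the square plate on it. Origin: centre of its underside; z is up, along its axis.
- square: Square steel plate, 42 x 42 mm and 20 mm thick, four small dark holes near the corners. About 0.27 kg. At the start it lies on the flange, within some 6 mm of its centre, with either the sleeve or the plug standing on it. Origin: centre of its underside; x and y run along its sides, z up.
- block: Oblong aluminium block, 66 mm (its x) x 36 mm (its y), 40 mm high, a dark hole at each end of the top. About 0.25 kg. Stands on the bench as the bottom of the other stack, with the sleeve or the plug standing on it (top as high as the square plate's on the flange). Origin: centre of its underside; z up.
- sleeve: Round steel spacer sleeve, 24 mm in diameter and 46 mm long, with a dark open bore 15 mm wide seen in its end. About 0.12 kg. Stands upright on the square plate or on the block (either, by chance). Origin: its middle, 23 mm from each end; z along its axis. Both ends alike, with 2 mm chamfers.
- plug: Round solid steel plug, 24 mm in diameter and 32 mm long, plain ends without a bore. About 0.11 kg. Stands upright on whichever of square plate and block does not carry the sleeve. Origin: its middle, 16 mm from each end; z along its axis. Both ends alike, with 2 mm chamfers.
- round_nest: Plastic tray with grey floor and white rim, fixed to the bench, 7 mm high, rim 4 mm wide; its floor is 3 mm above the bench, so the rim stands 4 mm above the floor. Round, 94 mm outside, 86 mm inside the rim. For the flange. Origin: its centre on the bench; z up.
- square_nest: Plastic tray with grey floor and white rim, fixed to the bench, 7 mm high, rim 4 mm wide; its floor is 3 mm above the bench, so the rim stands 4 mm above the floor. Square, 74 mm outside, 66 mm inside the rim. For the square plate. Origin: its centre on the bench; x and y along its sides, z up.
- long_nest: Plastic tray with grey floor and white rim, fixed to the bench, 7 mm high, rim 4 mm wide; its floor is 3 mm above the bench, so the rim stands 4 mm above the floor. Oblong, 98 mm (its x) x 64 mm (its y) outside, 90 x 56 mm inside the rim. For the oblong block. Origin: its centre on the bench; z up.
- magazine: Gravity tube magazine fixed to the bench: upright clear tube on a dark 70 mm square foot 8 mm thick. Tube 38 mm outside, 30 mm bore, closed floor 10 mm above the bench; from 92 mm up to its rim at 116 mm a funnel, 46 mm wide inside at the mouth, 54 outside. A part let go upright in the funnel slides down; both fill it to 88 mm. Origin: on the axis at the bench; z up.
Mind the look-alikes: they are no part of the job. What is shaped like the flange but blue or red is not meant. What is shaped like the square_nest but black is not meant.

How it is judged:
At the end, for the whole second after the job is handed in: Flange, square plate and block lie flat (0.06 rad) on the floor of the round, square and oblong tray, centres within 18 mm. In the tube the sleeve stands on the floor and the plug upright on it, each within 5 mm of its height there. All released and at rest (horizontal distance between flange and round_nest below 0.018 m and z of flange in the frame of round_nest between 0.001 and 0.0055 m and angle between each of flange, square, block's own z axis and vertical below 0.06 rad and horizontal distance between square and square_nest below 0.018 m and z of square in the frame of square_nest between 0.001 and 0.0055 m and horizontal distance between block and long_nest below 0.018 m and z of block in the frame of long_nest between 0.001 and 0.0055 m and horizontal distance between each of sleeve, plug and magazine below 0.006 m and z of sleeve in the frame of magazine between 0.028 and 0.038 m and angle between the z axis of each of sleeve, plug and the z axis of magazine, either way round below 0.15 rad and z of plug in the frame of magazine between 0.067 and 0.077 m and linear speed of each of flange, square, block, sleeve, plug below 0.03 m/s); the robot touches nothing.
It fails at once if the flange, the square plate or the block is tipped over (more than 1 rad) (angle between any of flange, square, block's own z axis and vertical above 1 rad).
It also fails if it takes over 131 s, if anything falls off the work surface, if the arm or the gripper's body presses on something with over 40 N, if the wrist force passes 120 N, or if a joint passes its speed limit or range.

ROBOT

A 6-joint arm with a two-finger parallel gripper is mounted at the origin on the work surface. World frame = base frame: x ahead of the robot, y to its left, z up, the work surface at z = 0. Lengths are in m, angles in rad, forces in N, time in s.
With the tool pointing down it reaches from about 0.35 to 0.975 m from the base axis. Payload 7.1 kg.
Tool frame: the origin (TCP) lies at the very end of the fingers, on their centre line; the grasp point (between the pads) lies 19 mm behind it; z points along the fingers, y is the line along which they close (so a half turn about z gives the same grasp; the last joint's range is limited). The gripper opens to 88 mm and grips with 3 to 60 N. Pads are 20 mm wide; open, the fingers measure 115 mm over their backs; the gripper's body (75 mm by 178 mm) begins 61 mm behind the grasp point.
Start: joints at [-0.019, 0.423, 1.63, -0, 1.089, -0.019], TCP at [0.625, 0, 0.192] pointing down, gripper open.
Joint ranges: [-3, 3], [-0.9, 2.11], [0.09, 2.58], [-1.31, 4.45], [0.11, 2.69], [-2.54, 2.54]. Speed limits (rad/s): [2.39, 2.39, 3.01, 3.14, 3.14, 3.14].

INTERFACE

Orientations are given as a rotation vector (axis times angle).
In Python, from rig import arm, eyes, ticket gives the robot as it stands. The module is installed in compiled form; this text tells all that it offers.
- The arm moves only by the tool jog_arm, called after "Emit:" as a command line: name --argument value ..., lists and objects as JSON in quotes. Schema: {"type":"object","properties":{"deltas":{"type":"array","items":{"type":"object","properties":{"dx":{"type":"number"},"dy":{"type":"number"},"dz":{"type":"number"},"ax":{"type":"number"},"ay":{"type":"number"},"az":{"type":"number"},"jaw":{"type":"number"}},"additionalProperties":false,"required":["jaw"]},"minItems":1,"maxItems":10},"grip_n":{"type":"number"},"only":{"type":"string"},"quiet":{"type":"boolean"},"lines":{"type":"string"}},"required":["deltas"],"additionalProperties":false}. deltas is a list of rows, 1 to 10 of them, each an object with the fields dx, dy, dz (the shift in shares of the most that a row can go, 1 being 62.5 mm), ax, ay, az (a rotation vector in units of 0.05 rad), jaw (the opening from 0.0 (shut) to 1.0 (fully open)); a field left out counts as zero (the opening has to be given); each row shifts and turns the commanded pose from where the row before left it, along the tool's axes as they then stand; what a row does not reach is not made up. A row lasts 1/8 s, in which the tool goes at most 0.0625 m and 0.188 rad, less where a joint would pass 70% of its speed; a pose out of reach is approached as far as the arm can. The fingers move at their own pace and stop on an object; grip_n is the grip in N (left out, the last holds). Time passes only in rows, so rows that do not move let the fingers close. The tool returns the time, the measured TCP pose, the force, the opening and the grip force at its end. only (a regular expression) keeps the lines of the reply that match it, lines (a string "A,B") keeps lines A to B, and quiet returns only ok. Input that does not fit is refused with a message, and nothing moves.
- arm.read_state(): the state, without advancing time (a new reading comes with each control period).
- eyes.grab_frame(name): name is "scene" or "side" or "wrist"; returns a dict with "img" (480x640x3 uint8, red, green, blue), "fov_y" (degrees; the focal length in pixels is half the picture's height over the tangent of half this angle, whatever the lens; pixels are square), "cx", "cy" (the principal point, pixels), "k1" (the pictures are not rectified: a ray, as slopes to the right and down, at radius r is drawn at 1 + k1 r^2 times it, then the intrinsics apply), "R" (3x3) and "t" (3): a world point X has camera coordinates R X + t. Camera axes: x right, y down, z forward; pixel columns grow to the right and rows downward; lengths in m; the calibration is good to about 2 mm. A picture is of the moment at which its call begins. There is no depth.
- ticket.job_done(): hands the job in; it is judged then, once.
The state is a dict: "t": time; "joint_positions": joint angles; "qd": joint speeds; "joint_efforts": joint torques, N m; "tcp_pos": TCP position; "ee_rot": TCP orientation; "contact_force": force on the tool from outside, world axes, zero at the start; "moment": the same for the moment, N m; "gripper_width": opening from 0.0 (shut) to 1.0 (fully open); "finger_force": force on a finger pad.
Only numpy, scipy, OpenCV 4.12 (cv2) and the standard library are available. Lean on these libraries where they do the work, as an engineer would, in place of code of your own. Each camera call takes 0.05 s, during which the arm holds its last target. There are 200 camera calls.

## Working session

There is one attempt and no reset: what is moved stays moved. The work goes in short steps, Python scripts to look and compute and a tool call to move; the robot and the scene stay as the last step left them, time stands still between calls to the robot, and variables do not carry over. Pictures are saved under pics/ and viewed, at most 14 in all, crops included, and the job is handed in when it is done.

```bash
mkdir -p pics; cat > h.py <<'E'
import numpy as np, cv2
from rig import arm, eyes, ticket
def grab(n, save=None):
    f=eyes.grab_frame(n)
    if save: cv2.imwrite('pics/'+save, f['img'][:,:,::-1])
    return f
def cam(f):
    F=240/np.tan(np.radians(f['fov_y'])/2)
    return F
def p2w(f,u,v,z):
    F=cam(f); d=np.array([(u-f['cx'])/F,(v-f['cy'])/F]); s=d.copy()
    for _ in range(30): s=d/(1+f['k1']*(s@s))
    R=np.array(f['R']);t=np.array(f['t'])
    C=-R.T@t; r=R.T@np.array([s[0],s[1],1]); return C+r*(z-C[2])/r[2]
def w2p(f,X):
    c=np.array(f['R'])@np.array(X)+np.array(f['t']); s=c[:2]/c[2]
    s=s*(1+f['k1']*(s@s)); F=cam(f); return s*F+[f['cx'],f['cy']]
E
python3 - <<'E'
from h import *
for n in ['scene','side','wrist']:
    f=grab(n,n+'0.png'); R=np.array(f['R']); print(n,-R.T@f['t'],R[2],f['fov_y'],f['k1'])
print(arm.read_state())
E
```

```text
scene [ 0.77042639 -0.46412875  0.63931893] [-0.34638293  0.58643236 -0.7321994 ] 52.56676393962931 0.042964346055185135
side [0.18336515 0.28920227 0.57137429] [ 0.44693252 -0.44231006 -0.77756873] 57.577202291871764 -0.07337640569059481
wrist [0.62514448 0.0835479  0.38359591] [-0.00182513 -0.30159127 -0.95343556] 68.09571754778565 -0.05056468304158989
{'t': 0.15, 'joint_positions': array([-1.90648820e-02,  4.23666571e-01,  1.63049795e+00, -2.49015293e-05,
        1.08859432e+00, -1.89894690e-02]), 'qd': array([-0.0014987 , -0.00426086, -0.00440474,  0.00041587,  0.00065767,
       -0.00091887]), 'joint_efforts': array([ 9.52650989e-04, -5.44981134e+01, -2.73919362e+01,  6.45430083e-02,
        2.04369903e-02, -3.19723256e-05]), 'tcp_pos': array([ 6.24538122e-01, -1.35310833e-05,  1.91585980e-01]), 'ee_rot': array([-2.22092892e+00, -2.22078711e+00,  1.29505077e-03]), 'contact_force': array([0.69281644, 0.64222655, 0.32258092]), 'moment': array([-0.02190887, -0.02470467, -0.02987488]), 'finger_force': 0.0, 'gripper_width': 1.0019863989772524}
```

View pics/scene0.png

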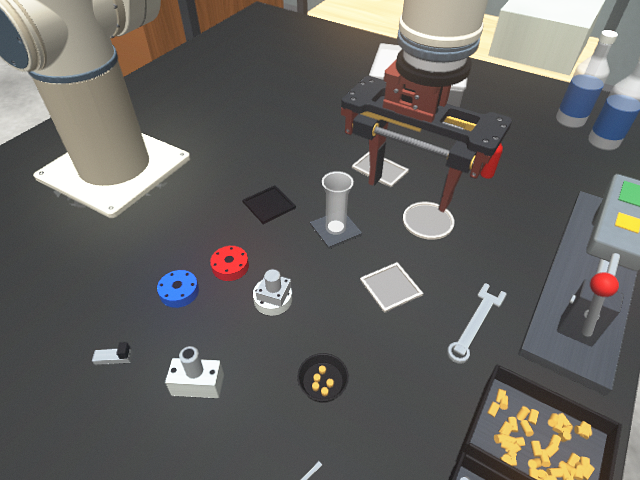

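View pics/side0.png

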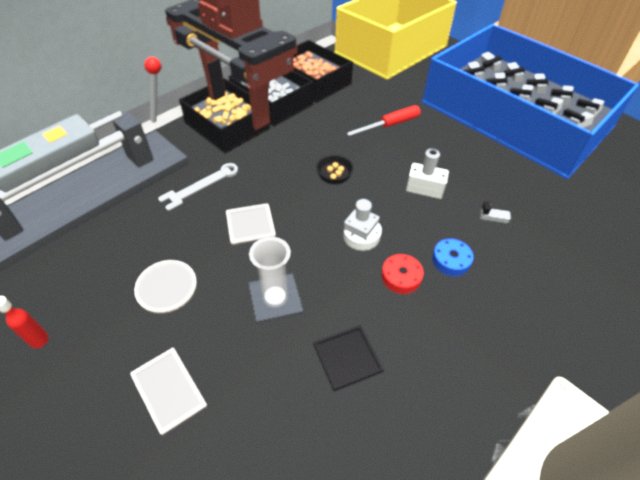

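The stacks are at scene px (272,290) (flange, square, plug) and (193,375) (block, sleeve). The magazine is at (336,215). The trays are round (428,220), square (392,287) and long (380,168). I'll measure them with automatic contours where I can.

```bash
cat > m.py <<'E'
from h import *
S=cv2.imread('pics/scene0.png');D=cv2.imread('pics/side0.png')
fs=grab('scene');fd=grab('side')
# trays: white contours, rim top z=.007
for nm,f,img,pts in [('scene',fs,S,dict(round=(428,220),square=(392,287))),('side',fd,D,dict(round=(166,287),square=(250,223),long=(168,390)))]:
    g=cv2.cvtColor(img,cv2.COLOR_BGR2GRAY); m=(g>110).astype(np.uint8)
    n,l=cv2.connectedComponents(m)
    for k,(u,v) in pts.items():
        c=max(cv2.findContours((l==l[v,u]).astype(np.uint8),0,1)[0],key=cv2.contourArea)[:,0]
        w=np.array([p2w(f,a,b,.005)[:2] for a,b in c],np.float32)
        print(nm,k,cv2.minAreaRect(w))
P=dict(mag=((336,182,.116),(269,253,.116)),magfoot=((336,230,.008),(275,297,.008)),plug=((272,275,.072),(363,205,.072)),flange=((272,296,.01),(363,234,.01)),sleeve=((190,354,.086),(432,154,.086)),block=((194,370,.04),(429,170,.04)))
for k,(a,b) in P.items(): print(k,p2w(fs,*a),p2w(fd,*b))
def crop(i,x,y,w,h,s): return cv2.resize(i[y:y+h,x:x+w],None,fx=s,fy=s,interpolation=cv2.INTER_CUBIC)
a=crop(S,150,255,160,150,5)[:600,:800]
# 2x2 mosaic 400x300 each at x4 (100x75 source)
q=[crop(S,225,250,100,75,4),crop(S,145,335,100,75,4),crop(D,315,185,100,75,4),crop(D,380,140,100,75,4)]
cv2.imwrite('pics/mos.png',np.vstack([np.hstack(q[:2]),np.hstack(q[2:])]))
E
python3 m.py
```

```text
scene round ((0.6112920045852661, 0.19179031252861023), (0.0987001359462738, 0.09555507451295853), 82.32743072509766)
scene square ((0.6195620894432068, 0.016044043004512787), (0.07820435613393784, 0.07882286608219147), 58.857059478759766)
side round ((0.6104395389556885, 0.19199715554714203), (0.10153388231992722, 0.09750258922576904), 0.7433621287345886)
side square ((0.5497195720672607, 0.04273509979248047), (0.09088528156280518, 0.2423679679632187), 66.81452941894531)
side long ((0.46729645133018494, 0.28094482421875), (0.06849582493305206, 0.10468191653490067), 82.18689727783203)
mag [0.47531189 0.08046388 0.116     ] [0.47432349 0.08454768 0.116     ]
magfoot [0.4808717  0.07701732 0.008     ] [0.47326878 0.08427325 0.008     ]
plug [ 0.47521211 -0.10885558  0.072     ] [ 0.47189491 -0.10484261  0.072     ]
flange [ 0.46760314 -0.10523458  0.01      ] [ 0.46269579 -0.10304608  0.01      ]
sleeve [ 0.46751596 -0.27670477  0.086     ] [ 0.46209813 -0.27239633  0.086     ]
block [ 0.46309682 -0.27659409  0.04      ] [ 0.46542785 -0.28407534  0.04      ]
```

View pics/mos.png

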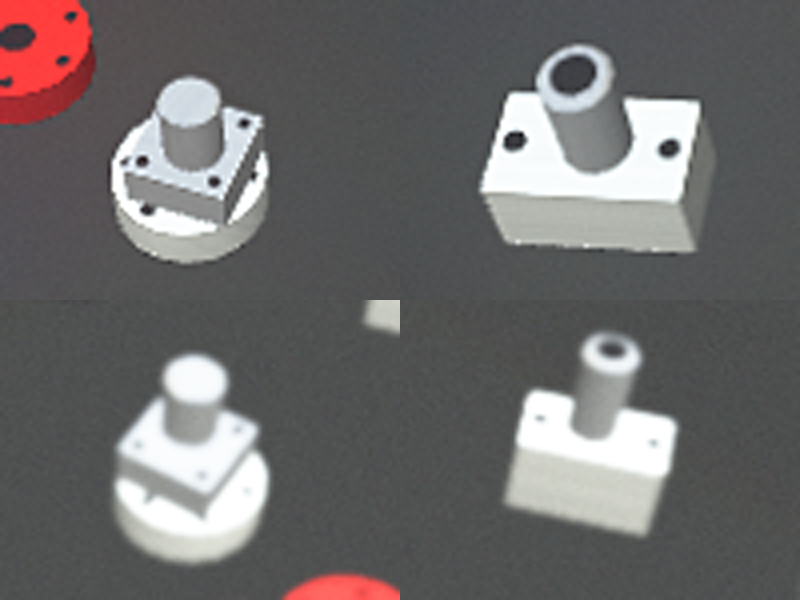

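The crops show the plug on the square plate, rotated on the flange, and the sleeve on the block. I read the block's top corners and three of the square's from both views. Next I'll triangulate them.

```bash
cat > m2.py <<'E'
from h import *
fs=grab('scene');fd=grab('side')
def tri(a,b):
    from scipy.optimize import least_squares
    r=least_squares(lambda X:np.r_[w2p(fs,X)-a,w2p(fd,X)-b],[.47,-.1,.04]); return r.x.round(4),round(float(np.abs(r.fun).max()),1)
for n,a,b in [('plugtop',(272.5,275.75),(363.75,205.5)),('sleevetop',(188.75,353.75),(433,153)),('magmouth',(337,182),(270,252))]: print(n,tri(a,b))
sq_s=[(256,293),(281.25,300),(290.5,279.25)]; sq_d=[(345,220.75),(366.25,234.5),(379.5,217.5)]
bl_s=[(172,358),(219.5,360.5),(215,384.5),(165.5,383)]; bl_d=[(412.5,162.5),(449.25,171.25),(447,182.5),(410,175)]
for n,f,p in [('sq_s',fs,sq_s),('sq_d',fd,sq_d),('bl_s',fs,bl_s),('bl_d',fd,bl_d)]:
    w=np.array([p2w(f,u,v,.04)[:2] for u,v in p]); print(n,w.round(4).tolist(),'c',((w[0]+w[2])/2).round(4)); e=np.diff(w,axis=0); print(np.linalg.norm(e,axis=1).round(4),np.degrees(np.arctan2(e[:,1],e[:,0])).round(1))
    m=w.mean(0); print('mean',m)
E
python3 m2.py
```

```text
plugtop (array([ 0.4737, -0.1076,  0.0677]), 0.7)
sleevetop (array([ 0.4643, -0.2769,  0.0843]), 0.7)
magmouth (array([0.4757, 0.0821, 0.1148]), 0.3)
sq_s [[0.4579, -0.1303], [0.4982, -0.1212], [0.4882, -0.0808]] c [ 0.4731 -0.1056]
[0.0413 0.0417] [ 12.7 104. ]
mean [ 0.48145273 -0.11078646]
sq_d [[0.4871, -0.0821], [0.4435, -0.085], [0.4525, -0.1283]] c [ 0.4698 -0.1052]
[0.0438 0.0442] [-176.2  -78.2]
mean [ 0.46102598 -0.09850407]
bl_s [[0.4255, -0.2783], [0.4833, -0.2481], [0.5005, -0.2783], [0.4437, -0.3098]] c [ 0.463  -0.2783]
[0.0651 0.0348 0.0649] [  27.6  -60.3 -151.1]
mean [ 0.46324622 -0.27861831]
bl_d [[0.4992, -0.2787], [0.4376, -0.3086], [0.4232, -0.2804], [0.4813, -0.2478]] c [ 0.4612 -0.2795]
[0.0685 0.0317 0.0666] [-154.1  117.    29.3]
mean [ 0.460304   -0.27885535]
```

View pics/wrist0.png

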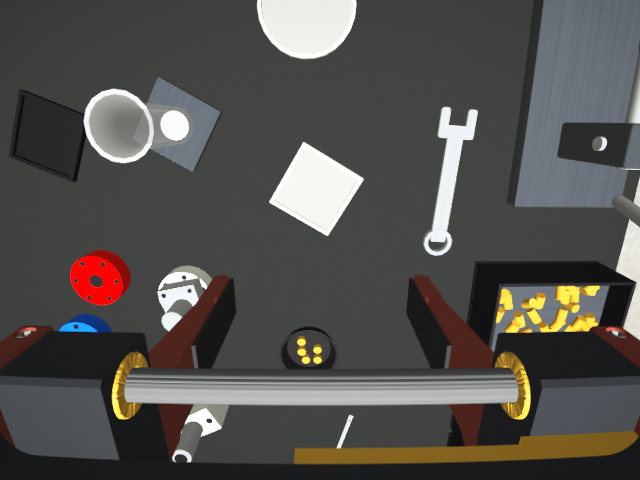

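Block c≈(.462,-.279), yaw 28.5°. Square c≈(.4715,-.1055), yaw 13°. Sleeve (.465,-.277), plug (.473,-.107), magazine (.475,.0825). Trays: round (.611,.192), square (.620,.016) yaw -31°, long (.467,.281) yaw -8°. The sizes agree with the given ones and the two cameras agree to about 3 mm, so I go for the sleeve.

Careful with the scale: shifts go in shares of 62.5 mm and turns go in units of 0.05 rad. That gives: 0.007 m is 0.112, -0.046 m is -0.736.

```bash
cat > to.py <<'E'
# usage: to.py x y z closing_deg -> tool-frame shift and turn needed
import sys
from h import *
from scipy.spatial.transform import Rotation as Ro
x,y,z,c=map(float,sys.argv[1:5]); s=arm.read_state(); R=Ro.from_rotvec(s['ee_rot']).as_matrix()
best=None
for k in (0,180):
    a=np.radians(c+k); Y=np.array([np.cos(a),np.sin(a),0]);Z=np.array([0,0,-1.]);T=np.c_[np.cross(Y,Z),Y,Z]
    rv=Ro.from_matrix(R.T@T).as_rotvec()
    if best is None or np.linalg.norm(rv)<np.linalg.norm(best): best=rv
print('shift',(R.T@(np.array([x,y,z])-s['tcp_pos'])).round(4),'turn',best.round(3),'t',round(s['t'],2),'q6',s['joint_positions'][5].round(2))
E
```

Emit:
jog_arm --deltas '[{"dx": -0.736, "dy": -0.4256, "dz": 0.112, "jaw": 1}, {"dx": -0.736, "dy": -0.4256, "dz": 0.112, "jaw": 1}, {"dx": -0.736, "dy": -0.4256, "dz": 0.112, "jaw": 1}, {"dx": -0.736, "dy": -0.4256, "dz": 0.112, "jaw": 1}, {"dx": -0.736, "dy": -0.4256, "dz": 0.112, "jaw": 1}, {"dx": -0.736, "dy": -0.4256, "dz": 0.112, "jaw": 1}, {"jaw": 1}, {"jaw": 1}]' --grip_n 15

```text
t: 1.35
tcp_pos: [0.4656, -0.2759, 0.1503]
ee_rot: [2.222, 2.22, 0.001]
contact_force: [-1.3, 0.4, 0.3]
gripper_width: 0.998
finger_force: 0.0
```

```bash
python3 to.py .465 -.277 .062 0
```

```text
shift [-0.0011 -0.0006  0.0883] turn [ 0.    -0.    -0.001] t 1.35 q6 -0.56
```

To row units: 0.044 m is 0.704, -0.001 m is -0.016.

Emit:
jog_arm --deltas '[{"dx": -0.016, "dy": -0.0096, "dz": 0.704, "jaw": 1}, {"dz": 0.704, "jaw": 1}, {"jaw": 1}, {"jaw": 0.6}, {"jaw": 0.2}, {"jaw": 0.2}, {"jaw": 0.2}, {"jaw": 0.2}]' --grip_n 20

```text
t: 2.35
tcp_pos: [0.4649, -0.2771, 0.0625]
ee_rot: [2.221, 2.221, 0.0]
contact_force: [-0.2, -0.8, -0.3]
gripper_width: 0.471
finger_force: 0.0
```

```bash
python3 to.py .465 -.277 .062 0; python3 -c "
from h import *
grab('side','g1.png');f=grab('side');i=f['img'][100:250,340:540,::-1];cv2.imwrite('pics/g1c.png',cv2.resize(i,None,fx=3,fy=3))"
```

```text
shift [0.0001 0.0001 0.0005] turn [ 0.  0. -0.] t 2.35 q6 -0.56
```

View pics/g1c.png

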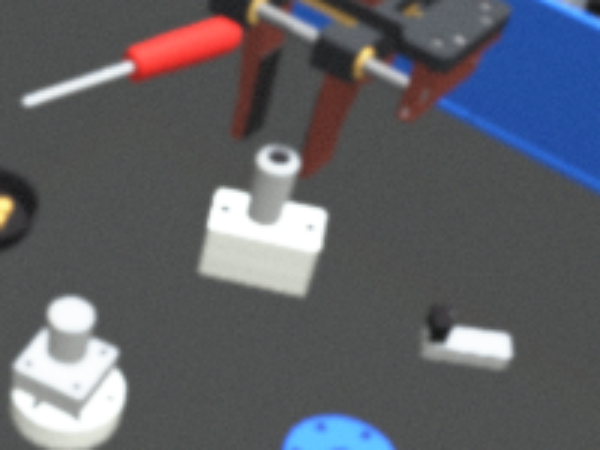

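```bash
python3 -c "
from h import *
s=arm.read_state();p=s['tcp_pos'];print(s['t'],p,s['gripper_width'])
fd=grab('side');fs=grab('scene','g2.png')
for f in (fd,fs):
  for dx in (-.02,0,.02): print(dx,w2p(f,p+[dx,0,0]))
  print('slv top', w2p(f,[.465,-.277,.086]))
u,v=w2p(fs,p).astype(int)
cv2.imwrite('pics/g2c.png',cv2.resize(fs['img'][v-75:v+75,u-100:u+100,::-1],None,fx=4,fy=4)); print(u,v)
"
```

```text
2.45 [ 0.46476153 -0.27703292  0.06226402] 0.3754061635404941
-0.02 [438.74630826 168.00868709]
0 [429.52548436 162.56652865]
0.02 [420.49654555 157.25075424]
slv top [432.18654758 152.04620158]
-0.02 [180.01033402 355.47678704]
0 [191.64131969 362.53428996]
0.02 [203.51327993 369.75170637]
slv top [188.32407901 353.26813931]
191 362
```

View pics/g2c.png

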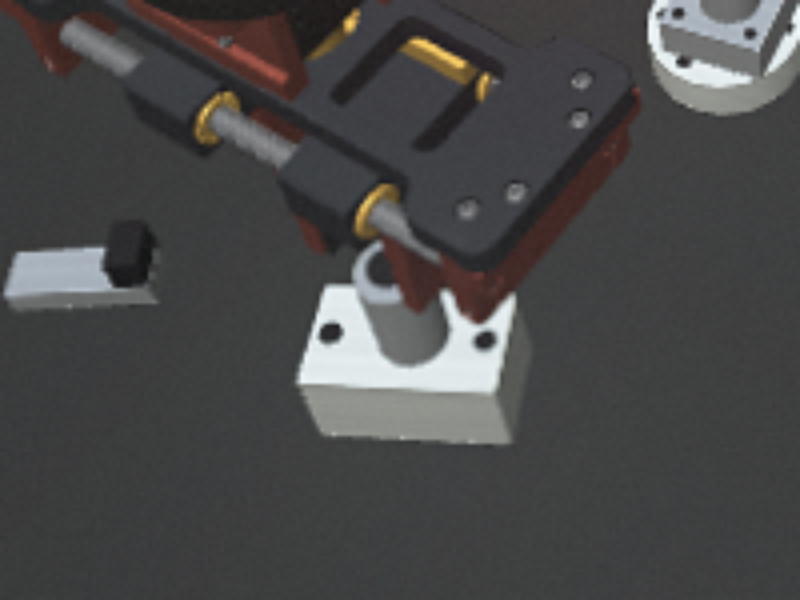

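```bash
python3 -c "
from h import *
fd=grab('side');fs=grab('scene')
for n,f in (('side',fd),('scene',fs)):
  for dx in (-.05,0,.05): print(n,dx,w2p(f,[.6245+dx,0,.1916]))
s=arm.read_state();print(s['t'],s['tcp_pos'],s['gripper_width'],s['finger_force'])
"
```

```text
side -0.05 [264.29950596 144.10538381]
side 0 [241.78559838 128.37971498]
side 0.05 [220.98631417 113.88721303]
scene -0.05 [371.07786313 196.70001143]
scene 0 [404.48830945 209.76508988]
scene 0.05 [439.8311415  223.55410082]
2.65 [ 0.46470146 -0.27696197  0.06210428] 0.21544985689208773 0.0
```

The width is already under 24 mm with no force, so the fingers missed the sleeve. The visible tips sit higher than the reported TCP, so I'll triangulate them.

Emit:
jog_arm --deltas '[{"jaw": 0.6}, {"jaw": 0.6}, {"jaw": 0.6}]'

```text
t: 3.02
tcp_pos: [0.4648, -0.277, 0.0622]
ee_rot: [-2.221, -2.221, 0.0]
contact_force: [-0.3, -1.1, -0.2]
gripper_width: 0.515
finger_force: 0.0
```

```bash
python3 - <<'E'
from h import *
from scipy.optimize import least_squares
fs=grab('scene');fd=grab('side');
def tri(a,b): 
    r=least_squares(lambda X:np.r_[w2p(fs,X)-a,w2p(fd,X)-b],[.6,0,.2]); return r.x.round(4),np.abs(r.fun).max().round(1)
print(tri((411,197),(237,113)),tri((375,185),(259,130)),tri((447,208),(214,95)))
S=cv2.imread('pics/scene0.png');D=cv2.imread('pics/side0.png')
s=arm.read_state();p=s['tcp_pos'];print(p,s['gripper_width'])
def crop(i,x,y): return cv2.resize(i[y:y+75,x:x+100],None,fx=4,fy=4,interpolation=cv2.INTER_CUBIC)
q=[crop(S,350,145),crop(D,185,65),crop(fs['img'][:,:,::-1],140,315),crop(fd['img'][:,:,::-1],380,110)]
cv2.imwrite('pics/tips.png',np.vstack([np.hstack(q[:2]),np.hstack(q[2:])]))
E
```

```text
(array([0.6295, 0.0012, 0.2157]), np.float64(0.2)) (array([0.5787, 0.002 , 0.2135]), np.float64(0.9)) (array([0.679 , 0.0014, 0.2213]), np.float64(1.2))
[ 0.46473973 -0.27697197  0.06213005] 0.5862299287978012
```

View pics/tips.png

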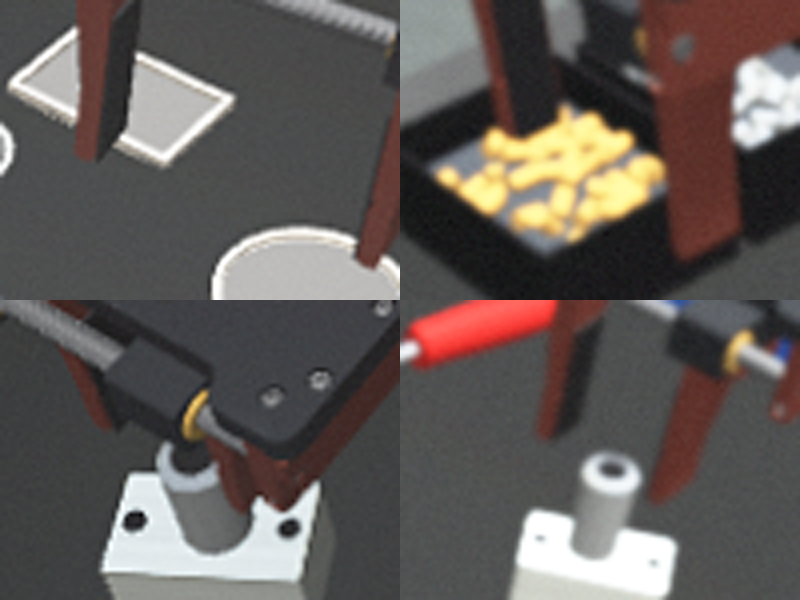

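In all these views the real fingertips sit about 24 mm above the reported TCP (tri z≈.2157 against .1916), with xy agreeing. So the tool end is offset in z. I'll check by descending 15 mm and closing on the sleeve.

Emit:
jog_arm --deltas '[{"dz": 0.24, "jaw": 0.6}, {"jaw": 0.4}, {"jaw": 0.2}, {"jaw": 0.1}, {"jaw": 0.1}, {"jaw": 0.1}, {"jaw": 0.1}, {"jaw": 0.1}]' --grip_n 20

```text
t: 4.12
tcp_pos: [0.4648, -0.277, 0.0473]
ee_rot: [2.221, 2.221, 0.0]
contact_force: [-0.1, 0.2, 0.2]
gripper_width: 0.263
finger_force: 20.0
```

```bash
python3 - <<'E'
from h import *
from scipy.optimize import least_squares
fs=grab('scene');fd=grab('side')
def tri(a,b): 
    r=least_squares(lambda X:np.r_[w2p(fs,X)-a,w2p(fd,X)-b],[.6,0,.2]); return r.x.round(4),np.abs(r.fun).max().round(1)
print(tri((375,184.5),(261.75,126.75)),tri((442.5,211),(214.5,98.75)),tri((165,347.5),(448,158.75)))
E
```

```text
(array([ 0.5791, -0.002 ,  0.217 ]), np.float64(0.0)) (array([0.6758, 0.0014, 0.2155]), np.float64(2.6)) (array([ 0.4346, -0.2852,  0.0851]), np.float64(1.3))
```

Gripped at 23 mm width with 20 N, which confirms the offset: true tip z ≈ reported + 0.0245. I lift and carry to the magazine.

To row units: 0.06 m is 0.96, 0.059 m is 0.944.

Emit:
jog_arm --deltas '[{"dz": -0.8, "jaw": 0.1}, {"dz": -0.88, "jaw": 0.1}, {"dx": 0.96, "dy": 0.0272, "jaw": 0.1}, {"dx": 0.96, "dy": 0.0272, "jaw": 0.1}, {"dx": 0.96, "dy": 0.0272, "jaw": 0.1}, {"dx": 0.96, "dy": 0.0272, "jaw": 0.1}, {"dx": 0.96, "dy": 0.0272, "jaw": 0.1}, {"dx": 0.944, "dy": 0.0272, "jaw": 0.1}, {"jaw": 0.1}, {"jaw": 0.1}]' --grip_n 25

```text
t: 5.48
tcp_pos: [0.4746, 0.082, 0.152]
ee_rot: [-2.22, -2.223, 0.001]
contact_force: [-0.3, 0.4, -0.7]
gripper_width: 0.255
finger_force: 25.0
```

```bash
python3 to.py .475 .0825 .1095 0
python3 - <<'E'
from h import *
fs=grab('scene');fd=grab('side')
def crop(i,x,y): return cv2.resize(i[y:y+150,x:x+100,::-1],None,fx=4,fy=4,interpolation=cv2.INTER_CUBIC)
cv2.imwrite('pics/mg.png',np.hstack([crop(fs['img'],287,110),crop(fd['img'],220,180)]))
E
```

```text
shift [0.0005 0.0004 0.0425] turn [-0.001  0.     0.001] t 5.47 q6 0.15
```

View pics/mg.png

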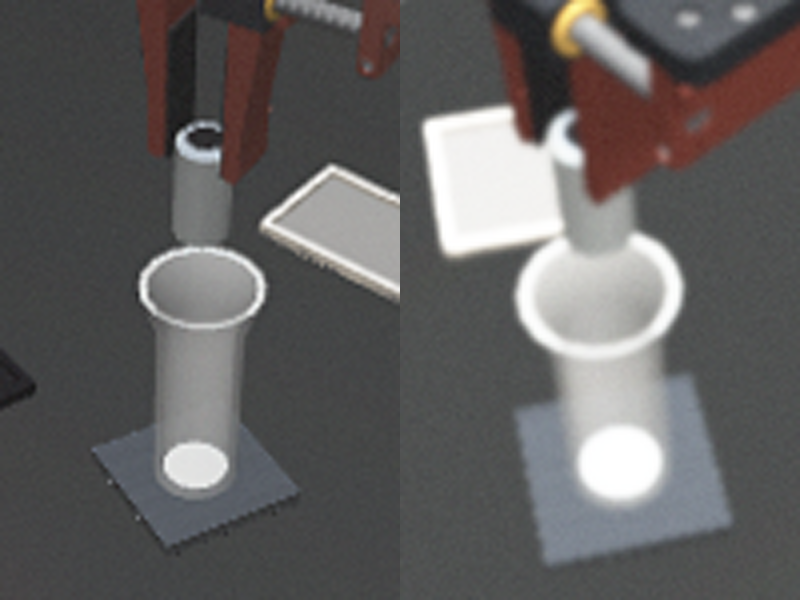

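```bash
python3 - <<'E'
from h import *
from scipy.optimize import least_squares
fs=grab('scene');fd=grab('side')
def tri(a,b): 
    r=least_squares(lambda X:np.r_[w2p(fs,X)-a,w2p(fd,X)-b],[.6,0,.2]); return r.x.round(4),np.abs(r.fun).max().round(1)
print(tri((337,167.8),(270,239.5)),tri((337.75,181.5),(270,253)),tri((336,226.5),(275,295.7)))
E
```

```text
(array([0.4734, 0.0822, 0.1432]), np.float64(1.0)) (array([0.4753, 0.0834, 0.1145]), np.float64(0.9)) (array([0.4757, 0.0834, 0.0083]), np.float64(0.7))
```

The sleeve is held upright about 29 mm above the mouth, centred to 2 mm. I correct that, lower and release.

Emit:
jog_arm --deltas '[{"dx": 0.0192, "dy": 0.0288, "jaw": 0.1}, {"dz": 0.32, "jaw": 0.1}, {"dz": 0.32, "jaw": 0.1}, {"jaw": 0.1}, {"jaw": 0.1}, {"jaw": 0.5}, {"jaw": 0.5}, {"jaw": 0.6}, {"jaw": 0.6}]'

```text
t: 6.8
tcp_pos: [0.4769, 0.0833, 0.1123]
ee_rot: [2.221, 2.221, 0.0]
contact_force: [0.1, 0.3, -0.7]
gripper_width: 0.599
finger_force: 0.0
```

```bash
python3 to.py .473 -.107 .0325 0
python3 - <<'E'
from h import *
fs=grab('scene');fd=grab('side')
def crop(i,x,y): return cv2.resize(i[y:y+150,x:x+100,::-1],None,fx=3,fy=3,interpolation=cv2.INTER_CUBIC)
cv2.imwrite('pics/mg2.png',np.hstack([crop(fs['img'],287,110),crop(fd['img'],220,180)]))
E
```

```text
shift [-0.1903 -0.0039  0.0798] turn [ 0. -0.  0.] t 6.8 q6 0.15
```

View pics/mg2.png

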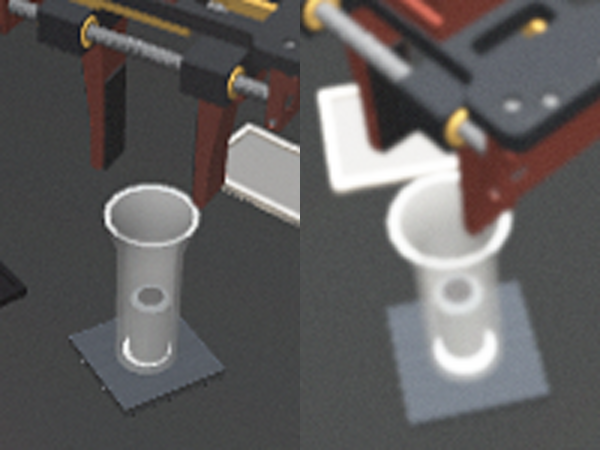

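The sleeve stands at the tube floor. Next is the plug.

Emit:
jog_arm --deltas '[{"dz": -0.32, "jaw": 0.8}, {"dx": -0.7616, "dy": -0.016, "jaw": 0.8}, {"dx": -0.7616, "dy": -0.016, "jaw": 0.8}, {"dx": -0.7616, "dy": -0.016, "jaw": 0.8}, {"dx": -0.7616, "dy": -0.016, "jaw": 0.8}, {"dz": 0.8, "jaw": 0.8}, {"dz": 0.8, "jaw": 0.8}, {"jaw": 0.5}, {"jaw": 0.1}, {"jaw": 0.1}]' --grip_n 20

```text
t: 8.15
tcp_pos: [0.4744, -0.1074, 0.0342]
ee_rot: [2.219, 2.22, 0.003]
contact_force: [0.0, -0.5, 0.3]
gripper_width: 0.499
finger_force: 0.0
```

Emit:
jog_arm --deltas '[{"jaw": 0.1}, {"jaw": 0.1}, {"jaw": 0.1}, {"jaw": 0.1}]'

```text
t: 8.65
tcp_pos: [0.4734, -0.1073, 0.033]
ee_rot: [2.221, 2.221, 0.001]
contact_force: [-1.3, 0.3, 8.3]
gripper_width: 0.264
finger_force: 20.0
```

Emit:
jog_arm --deltas '[{"dz": -0.8, "jaw": 0.1}, {"dz": -0.88, "jaw": 0.1}, {"dx": 0.7632, "dy": 0.0112, "jaw": 0.1}, {"dx": 0.7632, "dy": 0.0112, "jaw": 0.1}, {"dx": 0.7632, "dy": 0.0112, "jaw": 0.1}, {"dx": 0.7632, "dy": 0.0112, "jaw": 0.1}, {"jaw": 0.1}, {"jaw": 0.1}]' --grip_n 25

```text
t: 9.65
tcp_pos: [0.4752, 0.0835, 0.137]
ee_rot: [-2.22, -2.222, 0.001]
contact_force: [0.4, 0.0, -1.0]
gripper_width: 0.258
finger_force: 25.0
```

```bash
python3 - <<'E'
from h import *
fs=grab('scene');fd=grab('side')
def crop(i,x,y): return cv2.resize(i[y:y+150,x:x+100,::-1],None,fx=4,fy=4,interpolation=cv2.INTER_CUBIC)
cv2.imwrite('pics/mg3.png',np.hstack([crop(fs['img'],287,110),crop(fd['img'],220,180)]))
E
```

```text
(no output)
```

View pics/mg3.png

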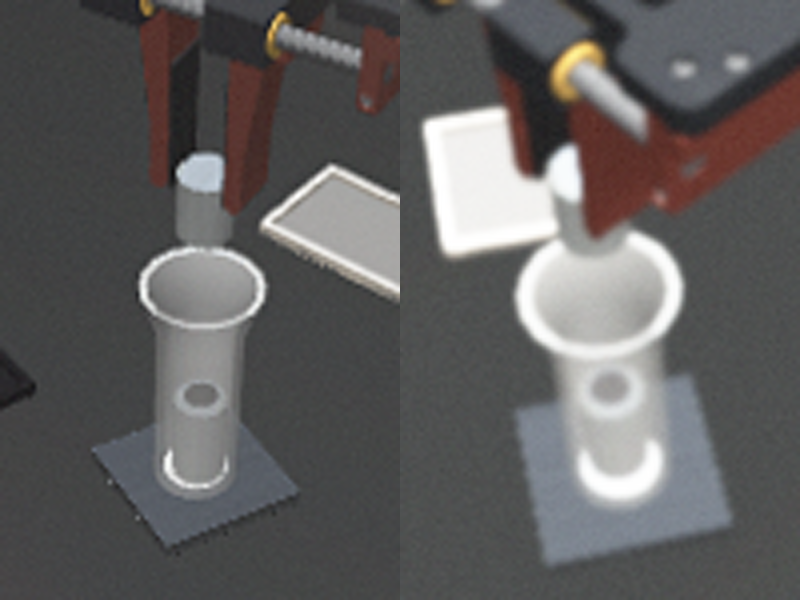

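The plug is upright, its bottom about 28 mm above the mouth and centred within 2 mm. I lower and release.

Emit:
jog_arm --deltas '[{"dy": -0.016, "dz": 0.288, "jaw": 0.1}, {"dz": 0.304, "jaw": 0.1}, {"jaw": 0.1}, {"jaw": 0.1}, {"jaw": 0.5}, {"jaw": 0.5}, {"jaw": 0.6}, {"dz": -0.96, "jaw": 0.9}, {"jaw": 0.9}, {"jaw": 0.9}]'

```text
t: 11.0
tcp_pos: [0.4744, 0.0836, 0.1601]
ee_rot: [2.221, 2.221, 0.001]
contact_force: [-0.4, 0.1, -0.8]
gripper_width: 0.884
finger_force: 0.0
```

```bash
python3 to.py .4715 -.1055 .1 13
python3 - <<'E'
from h import *
fs=grab('scene');fd=grab('side')
def crop(i,x,y,w,h,s): return cv2.resize(i[y:y+h,x:x+w,::-1],None,fx=s,fy=s,interpolation=cv2.INTER_CUBIC)
def f(i,x,y): return crop(i,x,y,100,75,4)
q=[f(fs['img'],287,170),f(fd['img'],220,235),f(fs['img'],225,250),f(fd['img'],315,185)]
cv2.imwrite('pics/s2.png',np.vstack([np.hstack(q[:2]),np.hstack(q[2:])]))
E
```

```text
shift [-0.1892 -0.003   0.0601] turn [ 0.    -0.    -0.227] t 11.0 q6 0.15
```

View pics/s2.png

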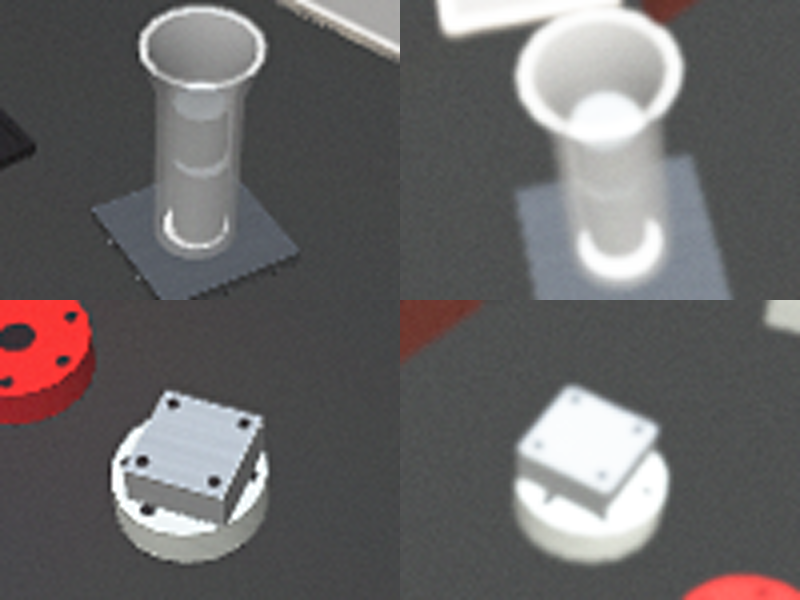

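The plug rests on the sleeve in the tube and the square plate is undisturbed at about 13°. Now I grasp the square with real tip z about .0275.

To row units: -0.0473 m is -0.7568, 0.045 m is 0.72, -0.115 rad is -2.3.

Emit:
jog_arm --deltas '[{"dx": -0.7568, "dy": -0.0112, "jaw": 0.95}, {"dx": -0.7568, "dy": -0.0112, "jaw": 0.95}, {"dx": -0.7568, "dy": -0.0112, "jaw": 0.95}, {"dx": -0.7568, "dy": -0.0112, "jaw": 0.95}, {"dz": 0.72, "az": -2.3, "jaw": 0.95}, {"dz": 0.72, "az": -2.24, "jaw": 0.95}, {"dz": 0.64, "jaw": 0.95}, {"jaw": 0.95}, {"jaw": 0.95}]' --grip_n 30

```text
t: 12.22
tcp_pos: [0.4719, -0.1056, 0.0306]
ee_rot: [-1.955, -2.458, 0.0]
contact_force: [1.3, -0.6, -0.1]
gripper_width: 0.95
finger_force: 0.0
```

```bash
python3 to.py .4715 -.1055 .003 13
```

```text
shift [ 0.0001 -0.0004  0.0276] turn [-0. -0.  0.] t 12.22 q6 -0.47
```

Emit:
jog_arm --deltas '[{"dz": 0.224, "jaw": 0.95}, {"dz": 0.2176, "jaw": 0.95}, {"jaw": 0.8}, {"jaw": 0.55}, {"jaw": 0.45}, {"jaw": 0.4}, {"jaw": 0.4}, {"jaw": 0.4}]' --grip_n 30

```text
t: 13.22
tcp_pos: [0.4717, -0.1056, 0.0028]
ee_rot: [-1.955, -2.459, 0.0]
contact_force: [-1.4, -1.5, 4.2]
gripper_width: 0.476
finger_force: 30.0
```

Emit:
jog_arm --deltas '[{"jaw": 0.4}, {"dz": -0.32, "jaw": 0.4}, {"dz": -0.64, "jaw": 0.4}, {"dz": -0.64, "jaw": 0.4}, {"jaw": 0.4}]'

```text
t: 13.85
tcp_pos: [0.4738, -0.106, 0.1047]
ee_rot: [1.952, 2.455, 0.004]
contact_force: [-0.4, 0.2, -2.8]
gripper_width: 0.474
finger_force: 30.0
```

```bash
python3 to.py .62 .016 .05 59
```

```text
shift [0.0861 0.1696 0.0554] turn [ 0.004  0.004 -0.803] t 13.85 q6 -0.47
```

To row units: 0.0424 m is 0.6784, 0.0215 m is 0.344, -0.161 rad is -3.22.

Emit:
jog_arm --deltas '[{"dx": 0.344, "dy": 0.6784, "jaw": 0.4}, {"dx": 0.344, "dy": 0.6784, "jaw": 0.4}, {"dx": 0.344, "dy": 0.6784, "jaw": 0.4}, {"dx": 0.344, "dy": 0.6784, "jaw": 0.4}, {"dz": 0.16, "az": -3.22, "jaw": 0.4}, {"dz": 0.16, "az": -3.22, "jaw": 0.4}, {"dz": 0.16, "az": -3.22, "jaw": 0.4}, {"dz": 0.16, "az": -3.22, "jaw": 0.4}, {"dz": 0.16, "az": -3.22, "jaw": 0.4}, {"jaw": 0.4}]'

```text
t: 15.1
tcp_pos: [0.6156, 0.0164, 0.0497]
ee_rot: [-0.837, -3.023, 0.002]
contact_force: [0.9, -0.1, -2.8]
gripper_width: 0.472
finger_force: 30.0
```

```bash
python3 to.py .62 .016 -.0127 59
```

```text
shift [-0.0042  0.0021  0.0624] turn [-0.002 -0.004  0.001] t 15.1 q6 -1.02
```

To row units: 0.02 m is 0.32, 0.01 m is 0.16.

Emit:
jog_arm --deltas '[{"dx": -0.0672, "dy": 0.0336, "dz": 0.32, "jaw": 0.4}, {"dz": 0.32, "jaw": 0.4}, {"dz": 0.16, "jaw": 0.4}, {"dz": 0.112, "jaw": 0.4}, {"dz": 0.08, "jaw": 0.4}, {"jaw": 0.4}, {"jaw": 0.4}]'

```text
t: 15.98
tcp_pos: [0.6228, 0.0161, -0.009]
ee_rot: [0.836, 3.027, 0.0]
contact_force: [-0.4, 0.2, -2.4]
gripper_width: 0.476
finger_force: 30.0
```

To row units: 0.002 m is 0.032.

Emit:
jog_arm --deltas '[{"dz": 0.032, "jaw": 0.4}, {"dz": 0.032, "jaw": 0.4}, {"jaw": 0.4}, {"jaw": 0.4}]'

```text
t: 16.48
tcp_pos: [0.6223, 0.016, -0.0134]
ee_rot: [-0.836, -3.028, 0.0]
contact_force: [-0.1, 1.7, -2.5]
gripper_width: 0.472
finger_force: 30.0
```

To row units: -0.06 m is -0.96, -0.02 m is -0.32.

Emit:
jog_arm --deltas '[{"jaw": 0.55}, {"jaw": 0.62}, {"jaw": 0.62}, {"dz": -0.32, "jaw": 0.62}, {"dz": -0.96, "jaw": 0.8}, {"dz": -0.96, "jaw": 1}, {"jaw": 1}]'

```text
t: 17.35
tcp_pos: [0.6265, 0.0161, 0.1335]
ee_rot: [0.833, 3.018, 0.005]
contact_force: [0.4, 0.3, -0.2]
gripper_width: 0.922
finger_force: 0.0
```

```bash
python3 to.py .462 -.279 .1 118.5
python3 - <<'E'
from h import *
fs=grab('scene','s3.png');fd=grab('side','d3.png')
def f(i,x,y): return cv2.resize(i[y:y+75,x:x+100,::-1],None,fx=4,fy=4,interpolation=cv2.INTER_CUBIC)
q=[f(fs['img'],145,335),f(fd['img'],380,140),f(fs['img'],225,250),f(fs['img'],342,250)]
cv2.imwrite('pics/s3c.png',np.vstack([np.hstack(q[:2]),np.hstack(q[2:])]))
E
```

```text
shift [-0.0099 -0.3378  0.0316] turn [ 0.     0.012 -1.036] t 17.35 q6 -1.03
```

View pics/s3c.png

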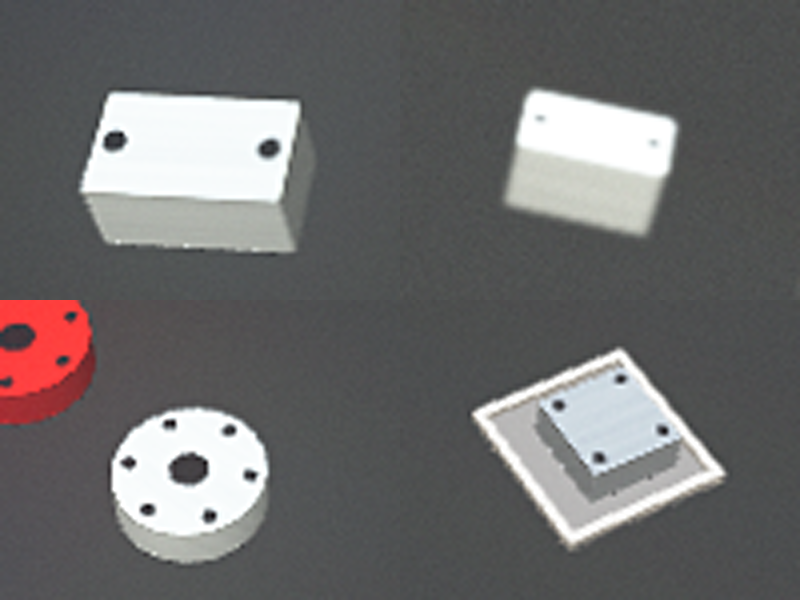

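The square is flat in its tray, apparently shifted a little toward the back. I check numerically, with the flange and block centres.

```bash
python3 - <<'E'
from h import *
fs=grab('scene');fd=grab('side')
print('sq',p2w(fs,394.5,280.75,.023),'tray',p2w(fs,391.5,287,.006)); 
print('fl',p2w(fs,272,292,.02),'red',p2w(fs,229,259.5,.02))
print('bl holes',p2w(fs,145+115/4,335+140/4,.04),p2w(fs,145+268/4,335+148/4,.04))
D=cv2.imread('pics/d3.png');g=cv2.cvtColor(D,6);m=(g>110).astype(np.uint8);n,l=cv2.connectedComponents(m)
k=(l==l[234,363]).astype(np.uint8);c=max(cv2.findContours(k,0,1)[0],key=cv2.contourArea)
e=cv2.fitEllipse(c);print(e,'side flange blob @.01',p2w(fd,*e[0],.010))
E
```

```text
sq [0.62467041 0.0144589  0.023     ] tray [0.62199043 0.01332238 0.006     ]
fl [ 0.46793139 -0.10453651  0.02      ] red [ 0.36767894 -0.08628031  0.02      ]
bl holes [ 0.43997096 -0.29038523  0.04      ] [ 0.48558745 -0.26654221  0.04      ]
((361.86834716796875, 231.58551025390625), (37.455623626708984, 39.76473617553711), 99.10236358642578) side flange blob @.01 [ 0.46758894 -0.10567223  0.01      ]
```

Careful with the scale: shifts go in shares of 62.5 mm and turns go in units of 0.05 rad. That gives: -0.0563 m is -0.9008, -0.0017 m is -0.0272, 0.17 rad is 3.4.

Emit:
jog_arm --deltas '[{"dx": -0.0272, "dy": -0.9008, "jaw": 1}, {"dx": -0.0272, "dy": -0.9008, "jaw": 1}, {"dx": -0.0272, "dy": -0.9008, "jaw": 1}, {"dx": -0.0272, "dy": -0.9008, "jaw": 1}, {"dx": -0.0272, "dy": -0.9008, "jaw": 1}, {"dx": -0.0272, "dy": -0.9008, "jaw": 1}, {"az": 3.4, "jaw": 1}, {"az": 3.4, "jaw": 1}, {"az": 3.4, "jaw": 1}, {"az": 3.4, "jaw": 1}]'

```text
t: 18.8
tcp_pos: [0.4566, -0.2785, 0.1249]
ee_rot: [-1.804, -2.568, 0.0]
contact_force: [0.8, -0.4, 0.0]
gripper_width: 1.001
finger_force: 0.0
```

Emit:
jog_arm --deltas '[{"az": 3.4, "jaw": 1}, {"az": 3.4, "jaw": 1}, {"az": 3.4, "jaw": 1}, {"az": 3.4, "jaw": 1}, {"az": 3.4, "jaw": 1}, {"az": 3.4, "jaw": 1}, {"az": 3.4, "jaw": 1}, {"az": 3.4, "jaw": 1}, {"jaw": 1}, {"jaw": 1}]'

```text
t: 20.05
tcp_pos: [0.4573, -0.2788, 0.1257]
ee_rot: [-3.015, -0.877, 0.002]
contact_force: [-0.4, -0.1, -1.0]
gripper_width: 1.0
finger_force: 0.0
```

```bash
python3 to.py .4625 -.2785 -.007 -62
```

```text
shift [0.0047 0.0028 0.1327] turn [-0.002  0.001  0.077] t 20.05 q6 0.43
```

To row units: 0.035 m is 0.56, 0.0327 m is 0.5232, 0.077 rad is 1.54.

Emit:
jog_arm --deltas '[{"dx": 0.0752, "dy": 0.0448, "dz": 0.48, "az": 1.54, "jaw": 1}, {"dz": 0.56, "jaw": 1}, {"dz": 0.56, "jaw": 1}, {"dz": 0.5232, "jaw": 1}, {"jaw": 1}, {"jaw": 0.8}, {"jaw": 0.6}, {"jaw": 0.3}, {"jaw": 0.3}, {"jaw": 0.3}]' --grip_n 30

```text
t: 21.3
tcp_pos: [0.4634, -0.2791, -0.0058]
ee_rot: [3.049, 0.756, 0.0]
contact_force: [-1.3, -0.3, 0.0]
gripper_width: 0.471
finger_force: 0.0
```

Emit:
jog_arm --deltas '[{"jaw": 0.3}, {"jaw": 0.3}, {"dz": -0.8, "jaw": 0.3}, {"dz": -0.96, "jaw": 0.3}, {"dz": -0.96, "jaw": 0.3}, {"jaw": 0.3}]'

```text
t: 22.05
tcp_pos: [0.466, -0.2807, 0.1682]
ee_rot: [3.043, 0.754, 0.01]
contact_force: [0.3, -0.2, -3.0]
gripper_width: 0.408
finger_force: 30.0
```

```bash
python3 to.py .467 .281 .16 -98
```

```text
shift [ 0.2632 -0.4963  0.0056] turn [ 0.006 -0.007  0.625] t 22.05 q6 0.52
```

Block held (36 mm). I check the long tray from the scene camera while the view is clear.

```bash
python3 - <<'E'
from h import *
for n,(u,v) in (('scene',(380,168)),('side',(168,390))):
    f=grab(n);g=cv2.cvtColor(f['img'],cv2.COLOR_RGB2GRAY);k,l=cv2.connectedComponents((g>110).astype(np.uint8))
    c=max(cv2.findContours((l==l[v,u]).astype(np.uint8),0,1)[0],key=cv2.contourArea)[:,0]
    print(n,cv2.minAreaRect(np.array([p2w(f,a,b,.005)[:2] for a,b in c],np.float32)))
E
```

```text
scene ((0.46698060631752014, 0.28096285462379456), (0.07383005321025848, 0.10255059599876404), 81.97209930419922)
side ((0.46728724241256714, 0.2808885872364044), (0.06859349459409714, 0.10468266159296036), 82.19719696044922)
```

Emit:
jog_arm --deltas '[{"dx": 0.4672, "dy": -0.8816, "jaw": 0.3}, {"dx": 0.4672, "dy": -0.8816, "jaw": 0.3}, {"dx": 0.4672, "dy": -0.8816, "jaw": 0.3}, {"dx": 0.4672, "dy": -0.8816, "jaw": 0.3}, {"dx": 0.4672, "dy": -0.8816, "jaw": 0.3}, {"dx": 0.4672, "dy": -0.8816, "jaw": 0.3}, {"dx": 0.4672, "dy": -0.8816, "jaw": 0.3}, {"dx": 0.4672, "dy": -0.8816, "jaw": 0.3}, {"dx": 0.4672, "dy": -0.8816, "jaw": 0.3}, {"jaw": 0.3}]'

```text
t: 23.4
tcp_pos: [0.4624, 0.2854, 0.161]
ee_rot: [3.047, 0.763, -0.006]
contact_force: [-0.1, -0.7, -2.6]
gripper_width: 0.406
finger_force: 30.0
```

Emit:
jog_arm --deltas '[{"az": 3.14, "jaw": 0.3}, {"az": 3.12, "jaw": 0.3}, {"az": 3.12, "jaw": 0.3}, {"az": 3.12, "jaw": 0.3}, {"jaw": 0.3}, {"jaw": 0.3}]'

```text
t: 24.15
tcp_pos: [0.4635, 0.2813, 0.1627]
ee_rot: [3.133, -0.215, -0.003]
contact_force: [0.3, 0.5, -2.3]
gripper_width: 0.405
finger_force: 30.0
```

```bash
python3 to.py .467 .281 -.0015 -98
```

```text
shift [ 0.0039 -0.0004  0.1642] turn [0.002 0.002 0.003] t 24.15 q6 2.23
```

To row units: 0.04 m is 0.64, 0.025 m is 0.4.

Emit:
jog_arm --deltas '[{"dx": 0.0624, "dz": 0.64, "jaw": 0.3}, {"dz": 0.64, "jaw": 0.3}, {"dz": 0.64, "jaw": 0.3}, {"dz": 0.4, "jaw": 0.3}, {"dz": 0.16, "jaw": 0.3}, {"dz": 0.08, "jaw": 0.3}, {"jaw": 0.3}, {"jaw": 0.3}, {"jaw": 0.3}]'

```text
t: 25.28
tcp_pos: [0.4684, 0.282, 0.0046]
ee_rot: [-3.133, 0.218, -0.002]
contact_force: [0.3, 1.1, -2.3]
gripper_width: 0.406
finger_force: 30.0
```

```bash
python3 to.py .467 .281 -.0015 -98
```

```text
shift [-0.0013  0.0012  0.0061] turn [-0.001 -0.001  0.001] t 25.27 q6 2.23
```

To row units: -0.06 m is -0.96, -0.02 m is -0.32.

Emit:
jog_arm --deltas '[{"dz": 0.048, "jaw": 0.3}, {"dz": 0.048, "jaw": 0.3}, {"jaw": 0.3}, {"jaw": 0.3}, {"jaw": 0.5}, {"jaw": 0.58}, {"jaw": 0.58}, {"dz": -0.32, "jaw": 0.58}, {"dz": -0.96, "jaw": 0.8}, {"dz": -0.96, "jaw": 1}]'

```text
t: 26.52
tcp_pos: [0.4675, 0.2814, 0.1391]
ee_rot: [3.133, -0.218, -0.002]
contact_force: [1.3, -0.1, -0.4]
gripper_width: 0.768
finger_force: 0.0
```

```bash
python3 to.py .468 -.105 .13 -62
```

```text
shift [0.0541 0.3826 0.0093] turn [ 0.     0.001 -0.628] t 26.52 q6 2.23
```

Emit:
jog_arm --deltas '[{"dx": 0.1232, "dy": 0.8752, "jaw": 1}, {"dx": 0.1232, "dy": 0.8752, "jaw": 1}, {"dx": 0.1232, "dy": 0.8752, "jaw": 1}, {"dx": 0.1232, "dy": 0.8752, "jaw": 1}, {"dx": 0.1232, "dy": 0.8752, "jaw": 1}, {"dx": 0.1232, "dy": 0.8752, "jaw": 1}, {"dx": 0.1264, "dy": 0.8704, "jaw": 1}, {"jaw": 1}, {"jaw": 1}]'

```text
t: 27.65
tcp_pos: [0.4682, -0.1046, 0.1379]
ee_rot: [-3.134, 0.22, 0.0]
contact_force: [-0.1, 0.8, -0.7]
gripper_width: 0.999
finger_force: 0.0
```

```bash
python3 to.py .468 -.105 -.0165 -98
```

```text
shift [-1.000e-04  5.000e-04  1.544e-01] turn [-0.     0.    -0.001] t 27.65 q6 1.47
```

Emit:
jog_arm --deltas '[{"dz": 0.72, "jaw": 1}, {"dz": 0.72, "jaw": 1}, {"dz": 0.56, "jaw": 1}, {"dz": 0.32, "jaw": 1}, {"dz": 0.144, "jaw": 1}, {"jaw": 1}, {"jaw": 1}, {"jaw": 0.8}]' --grip_n 30

```text
t: 28.65
tcp_pos: [0.4691, -0.1048, -0.0153]
ee_rot: [3.134, -0.218, 0.003]
contact_force: [0.4, 0.1, 0.3]
gripper_width: 0.923
finger_force: 0.0
```

Emit:
jog_arm --deltas '[{"jaw": 0.6}, {"jaw": 0.6}, {"jaw": 0.6}, {"jaw": 0.6}]'

```text
t: 29.15
tcp_pos: [0.4687, -0.1049, -0.0158]
ee_rot: [3.134, -0.219, 0.001]
contact_force: [-0.9, -0.5, 6.2]
gripper_width: 0.694
finger_force: 30.0
```

To row units: -0.05 m is -0.8, -0.03 m is -0.48.

Emit:
jog_arm --deltas '[{"dz": -0.48, "jaw": 0.6}, {"dz": -0.8, "jaw": 0.6}, {"dz": -0.8, "jaw": 0.6}, {"jaw": 0.6}]' --grip_n 35

```text
t: 29.65
tcp_pos: [0.4709, -0.1053, 0.1169]
ee_rot: [3.133, -0.219, 0.011]
contact_force: [0.8, -0.5, -2.2]
gripper_width: 0.691
finger_force: 35.0
```

```bash
python3 to.py .611 .192 .12 -98
```

```text
shift [ 0.0974 -0.3139 -0.0026] turn [ 0.001 -0.007  0.   ] t 29.65 q6 1.47
```

Emit:
jog_arm --deltas '[{"dx": 0.264, "dy": -0.8368, "jaw": 0.6}, {"dx": 0.264, "dy": -0.8368, "jaw": 0.6}, {"dx": 0.264, "dy": -0.8368, "jaw": 0.6}, {"dx": 0.264, "dy": -0.8368, "jaw": 0.6}, {"dx": 0.264, "dy": -0.8368, "jaw": 0.6}, {"dx": 0.264, "dy": -0.8368, "jaw": 0.6}, {"jaw": 0.6}, {"jaw": 0.6}]'

```text
t: 30.65
tcp_pos: [0.6083, 0.1917, 0.1117]
ee_rot: [3.132, -0.217, -0.006]
contact_force: [-0.8, 0.8, -2.0]
gripper_width: 0.693
finger_force: 35.0
```

```bash
python3 to.py .611 .192 -.0115 -98
```

```text
shift [ 0.0031 -0.0009  0.1232] turn [0.002 0.004 0.001] t 30.65 q6 2.0
```

To row units: 0.035 m is 0.56, 0.025 m is 0.4.

Emit:
jog_arm --deltas '[{"dx": 0.048, "dz": 0.56, "jaw": 0.6}, {"dz": 0.56, "jaw": 0.6}, {"dz": 0.4, "jaw": 0.6}, {"dz": 0.24, "jaw": 0.6}, {"dz": 0.112, "jaw": 0.6}, {"jaw": 0.6}, {"jaw": 0.6}, {"jaw": 0.6}]'

```text
t: 31.65
tcp_pos: [0.6137, 0.1921, -0.0022]
ee_rot: [-3.133, 0.218, -0.002]
contact_force: [0.3, -0.1, -1.7]
gripper_width: 0.691
finger_force: 35.0
```

```bash
python3 to.py .611 .192 -.0115 -98
```

```text
shift [-0.0026  0.0005  0.0093] turn [-0.001 -0.001  0.001] t 31.65 q6 1.99
```

To row units: -0.06 m is -0.96, -0.02 m is -0.32.

Emit:
jog_arm --deltas '[{"dx": -0.032, "dz": 0.08, "jaw": 0.6}, {"dz": 0.064, "jaw": 0.6}, {"jaw": 0.6}, {"jaw": 0.6}, {"jaw": 0.8}, {"jaw": 0.85}, {"jaw": 0.85}, {"dz": -0.32, "jaw": 0.85}, {"dz": -0.96, "jaw": 0.85}, {"dz": -0.96, "jaw": 0.85}]'

```text
t: 32.9
tcp_pos: [0.6109, 0.1921, 0.1305]
ee_rot: [-3.134, 0.219, -0.0]
contact_force: [0.3, 0.5, 0.1]
gripper_width: 0.847
finger_force: 0.0
```

Emit:
jog_arm --deltas '[{"dx": -0.96, "dz": -0.8, "jaw": 0.85}, {"dx": -0.96, "jaw": 0.85}, {"dx": -0.96, "jaw": 0.85}, {"jaw": 0.85}, {"jaw": 0.85}]'

```text
t: 33.52
tcp_pos: [0.4458, 0.2161, 0.1694]
ee_rot: [-3.133, 0.218, -0.005]
contact_force: [-1.0, -0.3, 0.3]
gripper_width: 0.852
finger_force: 0.0
```

```bash
python3 -c "
from h import *
grab('side','end_d.png');grab('scene','end_s.png');a=cv2.imread('pics/end_s.png')[110:330,280:500];b=cv2.imread('pics/end_d.png')[200:440,110:330]
cv2.imwrite('pics/end.png',np.hstack([cv2.resize(a,(400,400)),cv2.resize(b,(400,436))[:400]]))"
```

```text
(no output)
```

View pics/end.png

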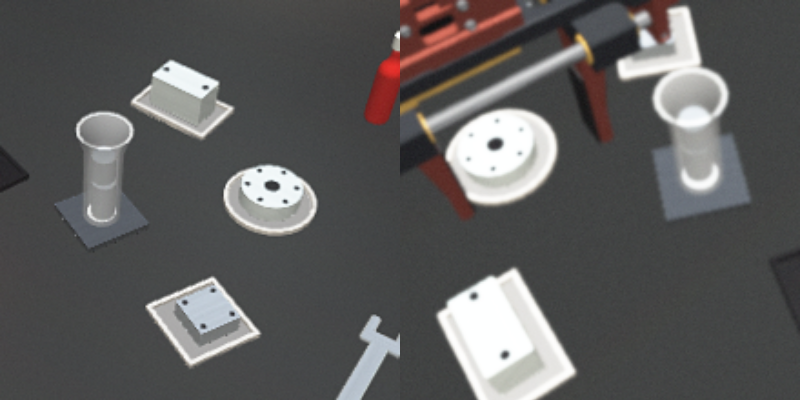

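All parts look flat and inside their trays, and both pins are in the tube. One numeric check of the placed centres comes first, then I hand in.

```bash
python3 -c "
from h import *
fs=grab('scene');fd=grab('side')
print('block',p2w(fd,110+89*.55,200+325*.55,.043),p2w(fs,280+185*.55,110+77*.55,.043));print('flange',p2w(fs,280+272*.55,110+186*.55,.023),'square',p2w(fs,280+209*.55,110+311*.55,.023))"
```

```text
block [0.46577212 0.28220293 0.043     ] [0.4671513  0.28391233 0.043     ]
flange [0.61155452 0.19247121 0.023     ] square [0.62554837 0.01427902 0.023     ]
```

```bash
python3 -c "
from rig import ticket
print(ticket.job_done())"
```

```text
the job is handed in; nothing more can be done
None
```

The job is handed in at about 34 s on the robot clock. The flange, square plate and block lie flat in their trays, measured within about 6 mm of centre. The tube holds the sleeve at the bottom with the plug on top, checked by camera only, and the judging result was not shown.

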